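# Set a syringe pump: clamp the syringe and slide the pusher to the mark

### The job

Get the syringe pump ready for its next run; the syringe already lies in the pump's cradle with its flange in the slot. First swing the red-tipped clamp bar over and press it fully down across the barrel, then slide the dark pusher block along its rods against the plunger and on, driving the plunger in until the front edge of its black seal is under the middle of the blue tape band on the barrel. Leave the block resting against the plunger and the syringe seated in its cradle, and do not disturb the well plate, the media bottle or the tube rack.

Things in the scene. Friction and masses are not known exactly. Their poses are not given: they have to be found in the camera images.
- pump: Cream syringe pump, fixed, deck 75 mm above the bench, sloping console along its -x front. Origin on the bench under its middle; it spans x -120 to 80, y -160 to 160 mm; +y is the way the plunger is driven, z up. Syringe axis along y at x 0, 112 mm up. At the -y end a bearing plate (y -160 to -150) is 105 mm high; the guide rods are lower. Grey V cradle: y 75 to 150, 70 mm wide, 118 mm high.
- pusher (a joint): Travel of the pusher block along the guide rods in m: 0 = at the rear (-y) end, up to 0.16 towards the syringe (pump's +y). The drive is disengaged: it slides freely by hand against about 3 N friction and stays where it is left.
- pusher_face (a point): Centre of the pusher block's front (+y) face, on the syringe's axis, with a round rubber pad. This is what presses on the plunger. The block is dark grey, 84 mm wide (x), 40 mm thick (y), from 78 to 146 mm above the bench, with a 4 mm high orange plate on its top.
- pusher_back (a point): Centre of the pusher block's rear (-y) face, 40 mm behind pusher_face, 112 mm above the bench, so 34 mm below the block's top edge. The space behind the block is open above 105 mm.
- clamp (a joint): Angle of the clamp bar in rad: 0 = fully down, lying across the barrel at its stop; about 1.57 = upright; 1.9 = leaning back, away from the robot (pump's +x), its open stop. Stiff hinge: it stays at any angle where it is left and needs about 1 N at the tip to move.
- clamp_tip (a point): End of the clamp bar at its red finger tab, 110 mm from the hinge. Aluminium bar 22 mm wide, 9 mm thick; its last 22 mm is the red tab, 26 mm wide, 13 mm thick. Down, it points along the pump's -x and the tab's top is 141 mm above the bench; open, it stands up and is pushed over towards the pump's -x from behind.
- clamp_hinge (a point): Hinge of the clamp bar, behind the cradle (pump's +x side), 130 mm above the bench; the hinge line is parallel to the pump's y.
- syringe: Loose clear 60 ml syringe lying in the cradle. Origin: on its axis at the front face of the barrel's flange; +y towards the nozzle, parallel to the pump's y. Barrel 29.6 mm in diameter, 117 mm long, nozzle 20 mm; flange 54 x 3 x 26 mm. It may shift 1 to 2 mm forward until the flange meets its slot.
- plunger (a joint): How far the plunger is pushed into the barrel in m: 0 = pulled out, up to 0.100 = fully in. Friction about 5 N; it stays where it is left. It can be pushed in by the pusher block but the block cannot pull it back out.
- seal_front (a point): Front (+y) edge of the plunger's black seal (26 mm in diameter, 14 mm long), on the syringe's axis, seen through the clear barrel.
- plunger_end (a point): Rear (-y) face of the plunger's white thumb disc (33 mm in diameter), on the axis, 127 mm behind seal_front. The pusher's face meets it.
- tape_mid (a point): Middle of the translucent blue tape band (8 mm wide, all round the barrel), on the syringe's axis. The band does not move on the barrel. Target for seal_front.
- well_plate: Clear six-well plate with lid and pink wells, 86 x 128 x 21 mm, loose on the bench. Origin at the centre of its underside. Leave alone.
- media_bottle: Pink media bottle with orange cap, 70 mm in diameter, 130 mm high, standing loose. Origin at the centre of its underside. Leave alone.
- tube_rack: Blue rack with capped tubes, 70 x 150 mm, 110 mm high, standing loose. Origin at the centre of its underside. Leave alone.

How it is judged:
By the outcome, as a careful person would: the job done as asked, in the order asked, and still so for the second after the job is handed in, with the robot touching nothing.
It also fails if it takes over 45 s, if anything falls off the work surface, if the arm or the gripper's body presses on something with over 40 N, if the wrist force passes 120 N, or if a joint passes its speed limit or range.

### The arm

A 6-joint arm with a two-finger parallel gripper is mounted at the origin on the work surface. World frame = base frame: x ahead of the robot, y to its left, z up, the work surface at z = 0. Lengths are in m, angles in rad, forces in N, time in s.
With the tool pointing down it reaches from about 0.3 to 0.825 m from the base axis. Payload 5.4 kg.
Tool frame: the origin (TCP) lies midway between the tips of the shut fingers; the grasp point (between the pads) lies 19 mm behind it; z points along the fingers, x is the direction in which the jaws open and shut, and the axes are right-handed (so a half turn about z gives the same grasp; the last joint's range is limited). The gripper opens to 92 mm and grips with 3 to 60 N. Pads are 20 mm wide; open, the fingers measure 128 mm over their backs; the gripper's body (75 mm by 189 mm) begins 69 mm behind the grasp point.
Start: joints at [1.095, 0.158, 1.597, -0, 1.386, -0.21], TCP at [0.151, 0.555, 0.215] pointing down, gripper open.
Joint ranges: [-2.91, 2.91], [-0.94, 2.29], [0.18, 2.7], [-1.29, 4.43], [0.17, 2.64], [-3, 3]. Speed limits (rad/s): [2.57, 2.57, 3.14, 3.14, 3.14, 3.14].

### API

Orientations are given as a unit quaternion [w, x, y, z].
In Python, from workcell import arm, snapshot, search_frame, pinpoint gives the robot as it stands.
- The arm moves only by the shell command python3 -m creep 'ROWS'. ROWS is JSON, a list of rows, each an object of numbers: "wx", "wy", "wz": the turn, a rotation vector about the world's x, y, z in rad; "tx", "ty", "tz": the shift along the world's x, y, z in m; "hand": the opening, from -1 (shut) to 1 (fully open). In form: [{"wx": .., "wy": .., "wz": .., "tx": .., "ty": .., "tz": .., "hand": ..}, ...]. A call has 1 to 5 rows; each row is the pose to reach, as a shift and turn from the pose commanded when the call began; what a row does not reach only later rows make up. A row lasts 1/10 s, in which the tool goes at most 50 mm and 8.59 degrees, less where a joint would pass 70% of its speed; a pose out of reach is approached as far as the arm can. A call with a gripper value outside its range is refused whole. The fingers move at their own pace and stop on an object; the grip force is fixed at half the most. Time passes only in rows, so rows that repeat a pose let the fingers close. It gives the time, the measured TCP pose, the force and the opening at its end, in the units of the state.
- arm.observe(): the state, without advancing time (a new reading comes with each control period).
- snapshot(name): name is "scene" or "top" or "wrist"; returns a dict with "pixels" (420x560x3 uint8, blue, green, red), "depth" (420x560 float32, m along the optical axis (not along the pixel's ray), 0 where there is no reading), "vfov" (degrees; the focal length in pixels is half the picture's height over the tangent of half this angle, whatever the lens; pixels are square), "cx", "cy" (the principal point, pixels), "k1" (the pictures are not rectified: a ray, as slopes to the right and down, at radius r is drawn at 1 + k1 r^2 times it, then the intrinsics apply), "pose" (4x4, takes a point from camera to world coordinates). Camera axes: x right, y down, z forward; pixel columns grow to the right and rows downward; lengths in m; the calibration is good to about 2 mm. A picture is of the moment at which its call begins.
- arm.close_job(): hands the job in, once; it reports no verdict.
Trained networks look in the newest picture that a camera, given by its name, has taken for a name from the list of things; names that differ only in an ending like _2 or _b are one class to them, and where a whole thing is asked for, a point or a joint stands for the part that bears it (a point fixed in the world has none). Each returns a list of dicts, best first, with "p" (0 to 1); they miss things now and then, are a little off and sometimes report something else, mostly with a low value. They report only what shows in the picture. A call takes as long as a camera call.
- search_frame(camera, query): "bbox" ([left, top, right, bottom] as shares, 0 to 1, of the picture: columns of its width, rows of its height, round what is visible of it).
- pinpoint(camera, query): "xy" ([column, row] as shares, 0 to 1, of the picture: columns of its width, rows of its height: a listed point, or the origin of a listed thing).
The state is a dict: "clock": time; "q": joint angles; "joint_velocities": joint speeds; "effort": joint torques, N m; "position": TCP position; "tcp_rot": TCP orientation; "wrist_force": force on the tool from outside, world axes, zero at the start; "moment": the same for the moment, N m; "opening": finger opening in m.
Only numpy, scipy, OpenCV 4.12 (cv2) and the standard library are available. Lean on these libraries where they do the work, as an engineer would, in place of code of your own. Each camera call takes 0.05 s, during which the arm holds its last target.

## Working session

There is one attempt and no reset: what is moved stays moved. The work goes in short steps, Python scripts to look and compute and a shell command to move; the robot and the scene stay as the last step left them, time stands still between calls to the robot, and variables do not carry over. Pictures are saved under pics/ and viewed, and the job is handed in when it is done.

```bash
ls; mkdir -p pics
cat > h.py <<'E'
import numpy as np, cv2
from workcell import arm, snapshot, search_frame, pinpoint
def shot(n,f):
    s=snapshot(n); cv2.imwrite('pics/'+f,s['pixels']); np.savez('pics/'+f+'.npz',**{k:np.array(v) for k,v in s.items()}); return s
def K(s):
    h=s['pixels'].shape[0]; f=h/2/np.tan(np.radians(float(s['vfov']))/2); return f
def ray(s,u,v):
    f=K(s); x=(u-float(s['cx']))/f; y=(v-float(s['cy']))/f
    X,Y=x,y
    for _ in range(30):
        r2=X*X+Y*Y; k=1+float(s['k1'])*r2; X,Y=x/k,y/k
    return np.array([X,Y,1.])
def atz(s,u,v,z):
    P=np.array(s['pose']); d=P[:3,:3]@ray(s,u,v); o=P[:3,3]; return o+d*(z-o[2])/d[2]
def atdepth(s,u,v):
    d=s['depth'][int(round(v)),int(round(u))]; P=np.array(s['pose']); return P[:3,:3]@(ray(s,u,v)*d)+P[:3,3]
def proj(s,p):
    P=np.array(s['pose']); c=P[:3,:3].T@(np.array(p)-P[:3,3]); x,y=c[0]/c[2],c[1]/c[2]; k=1+float(s['k1'])*(x*x+y*y); f=K(s)
    return np.array([x*k*f+float(s['cx']),y*k*f+float(s['cy'])])
E
python3 - <<'E'
from h import *
np.set_printoptions(precision=4,suppress=True)
for n in ['scene','top','wrist']:
    s=shot(n,n+'0.png'); print(n,s['vfov'],s['k1'],np.array(s['pose'])[:3,3])
    for q in ['pusher_face','pusher_back','clamp_tip','clamp_hinge','seal_front','plunger_end','tape_mid','pump','syringe','well_plate','media_bottle','tube_rack']:
        r=pinpoint(n,q)
        if r: print(q,[(round(a['p'],2),round(a['xy'][0]*560,1),round(a['xy'][1]*420,1)) for a in r[:2]])
print(arm.observe())
E
```

```text
pics
scene 44.12353054793672 -0.14992655928626142 [0.9863 0.9857 1.1031]
pusher_face [(0.92, 238.6, 187.3), (0.42, 239.7, 229.6)]
pusher_back [(0.81, 236.6, 183.2)]
clamp_tip [(0.66, 240.5, 199.6)]
clamp_hinge [(0.59, 242.2, 231.1)]
seal_front [(0.52, 257.0, 226.7)]
plunger_end [(0.45, 247.2, 206.3), (0.36, 237.3, 188.4)]
tape_mid [(0.35, 261.2, 241.0)]
pump [(0.65, 248.9, 233.2), (0.55, 224.2, 168.2)]
syringe [(0.66, 255.3, 224.7)]
well_plate [(0.56, 223.8, 166.4)]
media_bottle [(0.89, 369.9, 304.8)]
tube_rack [(0.93, 334.4, 353.4), (0.54, 260.6, 237.5)]
top 48.024515114481346 -0.08402115125396623 [ 0.3253 -0.0029  1.5133]
pusher_face [(0.65, 329.0, 193.3)]
pusher_back [(0.69, 267.3, 162.3), (0.62, 342.7, 193.5)]
clamp_tip [(0.42, 265.6, 162.4)]
clamp_hinge [(0.94, 264.1, 169.8)]
plunger_end [(0.6, 307.2, 191.5), (0.31, 181.9, 251.5)]
tape_mid [(0.48, 259.0, 182.9)]
pump [(0.82, 298.8, 193.4)]
syringe [(0.8, 272.5, 184.6)]
well_plate [(0.95, 408.5, 217.4)]
media_bottle [(0.4, 405.7, 213.7), (0.39, 330.8, 192.8)]
tube_rack [(0.87, 151.7, 198.2), (0.44, 342.6, 192.4)]
wrist 71.62470490222671 -0.012865713119138913 [0.0738 0.5772 0.3834]
{'clock': 1.95, 'q': array([ 1.0949,  0.1584,  1.597 , -0.    ,  1.3862, -0.2101]), 'joint_velocities': array([ 0.0002,  0.0005,  0.0001,  0.0008,  0.0004, -0.0004]), 'effort': array([  0.    , -38.5568, -32.2355,   0.0702,   0.0308,   0.    ]), 'position': array([0.1511, 0.5548, 0.2146]), 'tcp_rot': array([-0.    ,  0.7946,  0.6072,  0.    ]), 'wrist_force': array([ 0.2052, -0.5028, -0.3685]), 'moment': array([ 0.0108,  0.0335, -0.0141]), 'opening': 0.09190833698959107}
```

View pics/scene0.png

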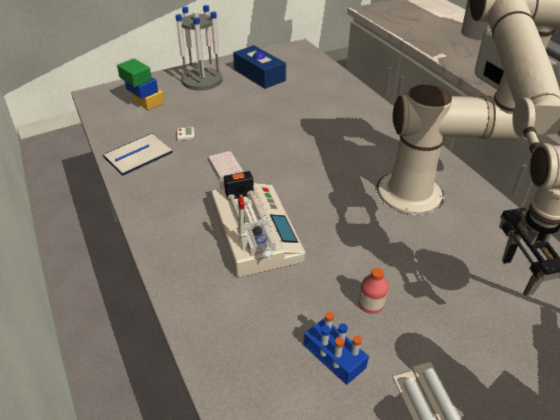

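View pics/top0.png

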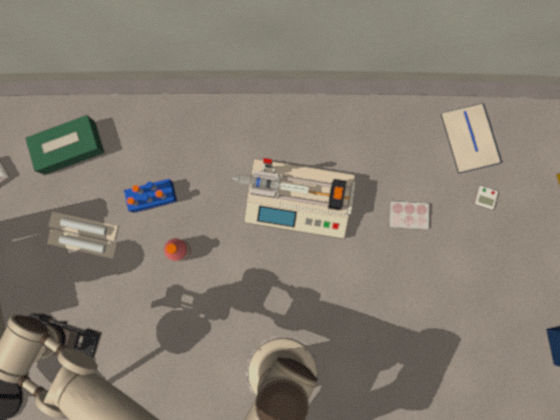

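View pics/wrist0.png

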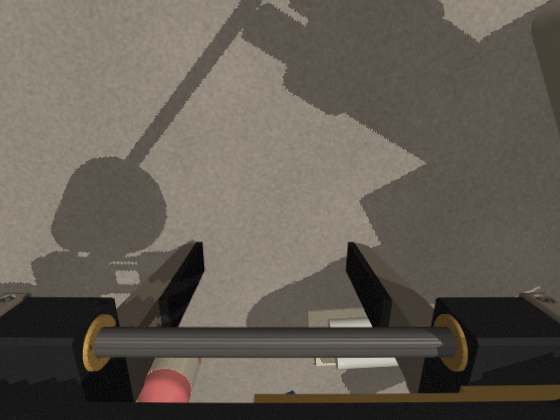

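Run:
```python
import cv2
a=cv2.imread('pics/top0.png')[140:240,225:375]; cv2.imwrite('pics/topc.png',cv2.resize(a,None,fx=5,fy=5,interpolation=2))
a=cv2.imread('pics/scene0.png')[150:270,190:310]; cv2.imwrite('pics/scc.png',cv2.resize(a,None,fx=5,fy=5,interpolation=2))
```

```text
(no output)
```

View pics/topc.png

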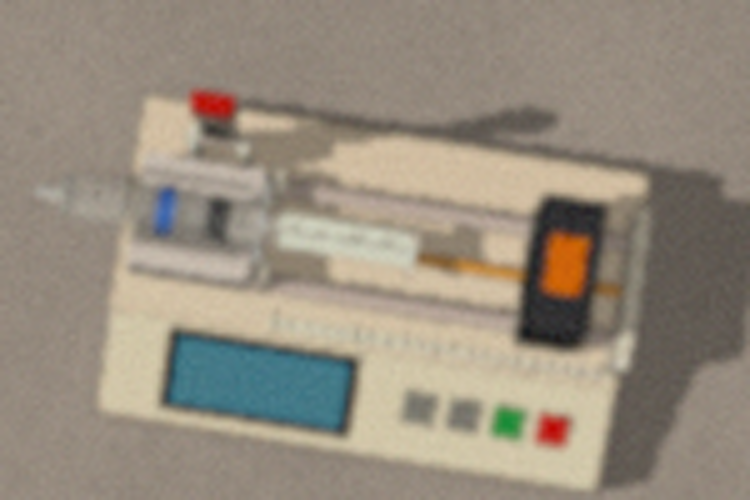

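View pics/scc.png

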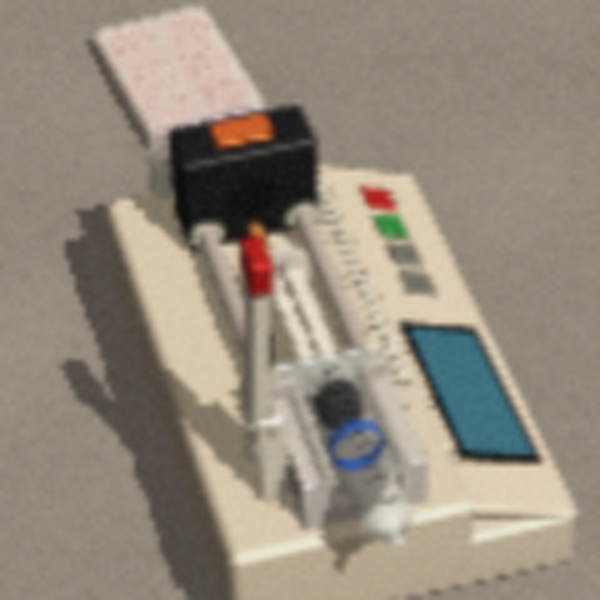

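Run:
```python
from h import *
np.set_printoptions(precision=4,suppress=True)
s=dict(np.load('pics/top0.png.npz')); 
c=lambda u,v:(225+u/5-.4,140+v/5-.4)
for n,u,v,z in [('farleft',148,97,.075),('farright',648,178,.075),('tape',166,212,.112),('sealfront',207,219,.112),('orange',567,265,.150),('thumb?',418,250,.112),('rodend L',265,290,.09),('flange',266,225,.125),('nozzle',38,194,.112),('blk front top',(540+522)/2,(197+340)/2,.146),('blk back',(606+582)/2,(200+345)/2,.146),('tip',214,104,.23),('hinge',220,140,.13),('plate right',646,200,.105),('plate right lo',628,370,.105)]:
    p=c(u,v); print(n,p,atz(s,*p,z),'depth',atdepth(s,*p))
a=s['pixels'];
p=c(166,212)
```

```text
farleft (254.2, 159.0) [0.6626 0.0912 0.075 ] depth [0.6799 0.096  0.0013]
farright (354.20000000000005, 175.2) [ 0.6136 -0.2199  0.075 ] depth [ 0.6145 -0.2206  0.0707]
tape (257.8, 182.0) [0.5831 0.0768 0.112 ] depth [0.5806 0.076  0.1252]
sealfront (266.0, 183.4) [0.5789 0.052  0.112 ] depth [0.5766 0.0515 0.1247]
orange (338.0, 192.6) [ 0.5463 -0.1606  0.15  ] depth [ 0.5459 -0.1602  0.153 ]
thumb? (308.20000000000005, 189.6) [ 0.5609 -0.0753  0.112 ] depth [ 0.5667 -0.077   0.0774]
rodend L (277.6, 197.6) [0.5392 0.0169 0.09  ] depth [0.5395 0.017  0.088 ]
flange (277.8, 184.6) [0.5732 0.0162 0.125 ] depth [0.5731 0.0162 0.1252]
nozzle (232.2, 178.4) [0.5937 0.1544 0.112 ] depth [0.5928 0.1539 0.1167]
blk front top (330.8, 193.29999999999998) [ 0.5447 -0.1398  0.146 ] depth [ 0.5462 -0.1407  0.1372]
blk back (343.40000000000003, 194.1) [ 0.5427 -0.1769  0.146 ] depth [ 0.542  -0.1763  0.1505]
tip (267.40000000000003, 160.4) [0.6225 0.0443 0.23  ] depth [0.6205 0.044  0.2385]
hinge (268.6, 167.6) [0.6237 0.0441 0.13  ] depth [0.6237 0.0441 0.1297]
plate right (353.8, 179.6) [ 0.594 -0.214  0.105] depth [ 0.6    -0.2188  0.0733]
plate right lo (350.20000000000005, 213.6) [ 0.49   -0.2022  0.105 ] depth [ 0.4906 -0.203   0.0996]
```

```bash
python3 -m creep '[{"tx":0.03,"ty":-0.03,"tz":0.03,"wz":0.1,"hand":-1},{"tx":0.06,"ty":-0.06,"tz":0.06,"wz":0.108,"hand":-1},{"tx":0.095,"ty":-0.09,"tz":0.075,"wz":0.108,"hand":-1},{"tx":0.13,"ty":-0.125,"tz":0.075,"wz":0.108,"hand":-1},{"tx":0.165,"ty":-0.16,"tz":0.075,"wz":0.108,"hand":-1}]'
```

```text
invalid input at $[0]: expected keys wx, wy, wz, tx, ty, tz, hand
```

```bash
python3 -m creep '[{"wx":0,"wy":0,"tx":0.03,"ty":-0.03,"tz":0.03,"wz":0.1,"hand":-1},{"wx":0,"wy":0,"tx":0.06,"ty":-0.06,"tz":0.06,"wz":0.108,"hand":-1},{"wx":0,"wy":0,"tx":0.095,"ty":-0.09,"tz":0.075,"wz":0.108,"hand":-1},{"wx":0,"wy":0,"tx":0.13,"ty":-0.125,"tz":0.075,"wz":0.108,"hand":-1},{"wx":0,"wy":0,"tx":0.165,"ty":-0.16,"tz":0.075,"wz":0.108,"hand":-1}]'
```

```text
clock: 2.45
position: [0.3167, 0.3945, 0.2908]
tcp_rot: [0.0, 0.76, 0.649, 0.001]
wrist_force: [0.2, 0.8, -0.9]
opening: 0.0543
```

```bash
python3 -m creep '[{"wx":0,"wy":0,"wz":0,"tx":0.035,"ty":-0.033,"tz":0.01,"hand":-1},{"wx":0,"wy":0,"wz":0,"tx":0.07,"ty":-0.067,"tz":0.02,"hand":-1},{"wx":0,"wy":0,"wz":0,"tx":0.105,"ty":-0.1,"tz":0.02,"hand":-1},{"wx":0,"wy":0,"wz":0,"tx":0.14,"ty":-0.133,"tz":0.02,"hand":-1},{"wx":0,"wy":0,"wz":0,"tx":0.175,"ty":-0.166,"tz":0.02,"hand":-1}]'
python3 -m creep '[{"wx":0,"wy":0,"wz":0,"tx":0.035,"ty":-0.033,"tz":0,"hand":-1},{"wx":0,"wy":0,"wz":0,"tx":0.07,"ty":-0.067,"tz":0,"hand":-1},{"wx":0,"wy":0,"wz":0,"tx":0.105,"ty":-0.1,"tz":0,"hand":-1},{"wx":0,"wy":0,"wz":0,"tx":0.14,"ty":-0.133,"tz":0,"hand":-1},{"wx":0,"wy":0,"wz":0,"tx":0.175,"ty":-0.166,"tz":0,"hand":-1}]'
python3 - <<'E'
from h import *
shot('wrist','w1.png')
print(arm.observe()['position'])
E
```

```text
clock: 2.95
position: [0.4915, 0.228, 0.3099]
tcp_rot: [0.0, 0.761, 0.649, 0.0]
wrist_force: [0.8, 0.2, -0.3]
opening: 0.0138
clock: 3.45
position: [0.6665, 0.062, 0.3096]
tcp_rot: [0.0, 0.761, 0.649, 0.0]
wrist_force: [-0.0, 0.6, 0.4]
opening: 0.0002
[0.67000377 0.05570901 0.30689012]
```

View pics/w1.png

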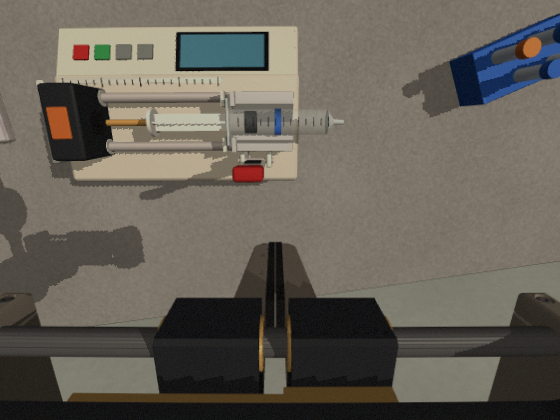

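Run:
```python
from h import *
np.set_printoptions(precision=4,suppress=True)
s=dict(np.load('pics/w1.png.npz')); 
a=s['pixels'];cv2.imwrite('pics/w1c.png',cv2.resize(a[70:190,30:350],None,fx=2.5,fy=2.5,interpolation=2))
for n,u,v,z in [('deck far left',298,180,.075),('deck far right',76,180,.075),('tape',278,122,.112),('sealfront',257,122,.112),('disc rear',150,122,.112),('orange',59,123,.15),('blk front top L',80,85,.146),('blk front top R',87,158,.146),('tab',248,174,.235),('tabtop',248,180,.23),('tabbot',248,167,.23),('flange front',229,122,.112)]:
    p=atz(s,u,v,z); th=-.157; d=p[:2]-[.561,-.052]
    print(n,p,'pump',d@[np.cos(th),np.sin(th)],d@[-np.sin(th),np.cos(th)],'d',atdepth(s,u,v))
```

```text
deck far left [0.6697 0.0961 0.075 ] pump 0.08422611081601221 0.16330272880597932 d [ 0.6852  0.1    -0.0006]
deck far right [ 0.6202 -0.2131  0.075 ] pump 0.0836248982373593 -0.14991848473657818 d [ 0.6205 -0.2163  0.0707]
tape [0.5881 0.08   0.112 ] pump 0.006114533109523883 0.13458548776834175 d [0.5881 0.0798 0.1245]
sealfront [0.5841 0.055  0.112 ] pump 0.006088020752360636 0.10925653515248182 d [0.5842 0.0557 0.1242]
disc rear [ 0.5635 -0.0727  0.112 ] pump 0.0057381696379232745 -0.020058537542471517 d [ 0.5644 -0.0673  0.1254]
orange [ 0.5509 -0.1559  0.15  ] pump 0.006285612122302953 -0.10419054596477255 d [ 0.5507 -0.1573  0.1479]
blk front top L [ 0.5171 -0.1223  0.146 ] pump -0.032336643916568555 -0.0763110432508354 d [ 0.5132 -0.1334  0.1274]
blk front top R [ 0.5921 -0.1409  0.146 ] pump 0.0446591381986153 -0.08295231999017938 d [ 0.5923 -0.1459  0.1383]
tab [0.6253 0.0471 0.235 ] pump 0.048054580831844364 0.10794837580537238 d [0.6248 0.0475 0.2386]
tabtop [0.6313 0.0456 0.23  ] pump 0.054144487903958316 0.10734810110195916 d [0.6298 0.0466 0.2384]
tabbot [0.6202 0.0476 0.23  ] pump 0.04289659278469967 0.1076547324519429 d [0.6193 0.0484 0.2365]
flange front [0.5788 0.0216 0.112 ] pump 0.006031306609316544 0.07547723178129671 d [0.5791 0.0237 0.1265]
```

View pics/w1c.png

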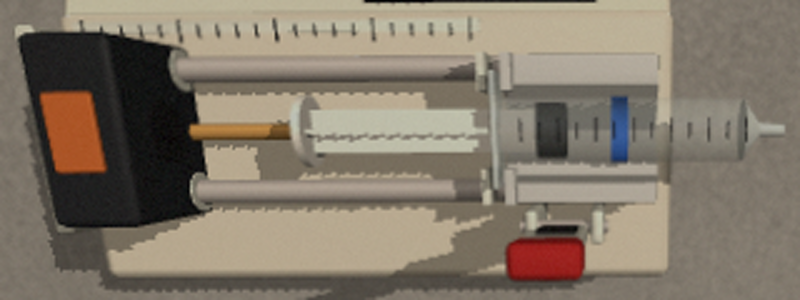

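```bash
python3 -m creep '[{"wx":0,"wy":0,"wz":0,"tx":0.006,"ty":-0.022,"tz":-0.01,"hand":-1},{"wx":0,"wy":0,"wz":0,"tx":0.006,"ty":-0.022,"tz":-0.05,"hand":-1},{"wx":0,"wy":0,"wz":0,"tx":0.006,"ty":-0.022,"tz":-0.09,"hand":-1},{"wx":0,"wy":0,"wz":0,"tx":0.006,"ty":-0.022,"tz":-0.1,"hand":-1},{"wx":0,"wy":0,"wz":0,"tx":0.006,"ty":-0.022,"tz":-0.1,"hand":-1}]'
python3 - <<'E'
from h import *
shot('wrist','w2.png')
print(arm.observe()['position'])
E
```

```text
clock: 4.0
position: [0.6699, 0.0419, 0.2077]
tcp_rot: [-0.002, 0.761, 0.649, -0.001]
wrist_force: [0.9, 0.7, 0.1]
opening: 0.0005
[0.67135963 0.04178747 0.21036322]
```

View pics/w2.png

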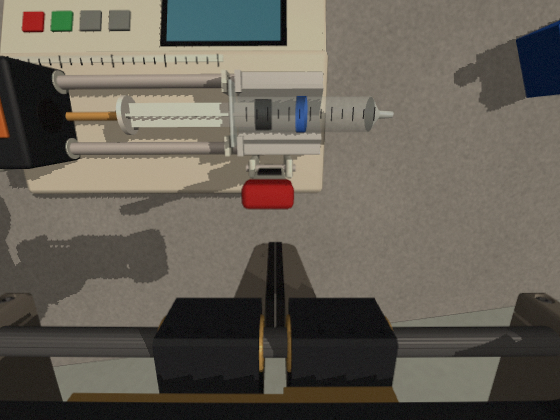

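```bash
python3 -m creep '[{"wx":0,"wy":0,"wz":0,"tx":-0.013,"ty":0.002,"tz":0.006,"hand":-1},{"wx":0,"wy":0,"wz":0,"tx":-0.026,"ty":0.004,"tz":0.007,"hand":-1},{"wx":0,"wy":0,"wz":0,"tx":-0.037,"ty":0.006,"tz":0.008,"hand":-1},{"wx":0,"wy":0,"wz":0,"tx":-0.048,"ty":0.0075,"tz":0.008,"hand":-1},{"wx":0,"wy":0,"wz":0,"tx":-0.06,"ty":0.0095,"tz":0.0065,"hand":-1}]'
python3 - <<'E'
from h import *
shot('wrist','w3.png')
o=arm.observe();print(o['position'],o['wrist_force'])
E
```

```text
clock: 4.55
position: [0.6131, 0.0511, 0.2203]
tcp_rot: [0.003, 0.761, 0.649, 0.003]
wrist_force: [1.9, 0.0, -0.2]
opening: 0.0008
[0.61143082 0.05163532 0.21984007] [2.16717062 0.66941505 0.98940631]
```

View pics/w3.png

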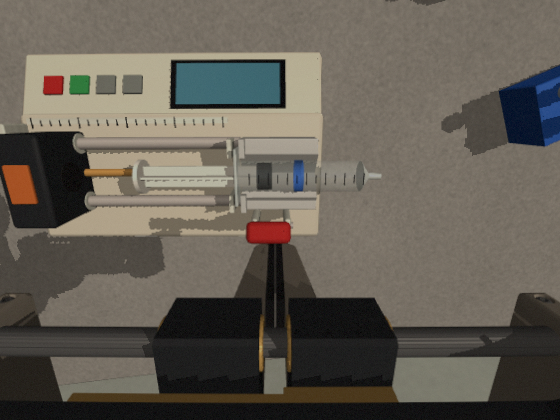

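```bash
python3 -m creep '[{"wx":0,"wy":0,"wz":0,"tx":-0.012,"ty":0.002,"tz":-0.004,"hand":-1},{"wx":0,"wy":0,"wz":0,"tx":-0.024,"ty":0.004,"tz":-0.008,"hand":-1},{"wx":0,"wy":0,"wz":0,"tx":-0.035,"ty":0.0055,"tz":-0.014,"hand":-1},{"wx":0,"wy":0,"wz":0,"tx":-0.045,"ty":0.007,"tz":-0.021,"hand":-1},{"wx":0,"wy":0,"wz":0,"tx":-0.055,"ty":0.0085,"tz":-0.03,"hand":-1}]'
python3 -m creep '[{"wx":0,"wy":0,"wz":0,"tx":-0.008,"ty":0.0015,"tz":-0.011,"hand":-1},{"wx":0,"wy":0,"wz":0,"tx":-0.016,"ty":0.0025,"tz":-0.022,"hand":-1},{"wx":0,"wy":0,"wz":0,"tx":-0.021,"ty":0.0035,"tz":-0.032,"hand":-1},{"wx":0,"wy":0,"wz":0,"tx":-0.025,"ty":0.004,"tz":-0.04,"hand":-1},{"wx":0,"wy":0,"wz":0,"tx":-0.025,"ty":0.004,"tz":-0.042,"hand":-1}]'
python3 - <<'E'
from h import *
shot('wrist','w4.png')
o=arm.observe();print(o['position'],o['wrist_force'])
E
```

```text
clock: 5.1
position: [0.5584, 0.0595, 0.1895]
tcp_rot: [0.002, 0.761, 0.649, 0.002]
wrist_force: [0.6, -0.1, 0.4]
opening: 0.0001
clock: 5.6
position: [0.531, 0.0637, 0.1439]
tcp_rot: [-0.0, 0.761, 0.649, -0.0]
wrist_force: [-0.7, 0.6, -0.4]
opening: 0.0001
[0.53116682 0.06362686 0.14388277] [ 0.51767508 -0.99574457  0.74170461]
```

View pics/w4.png

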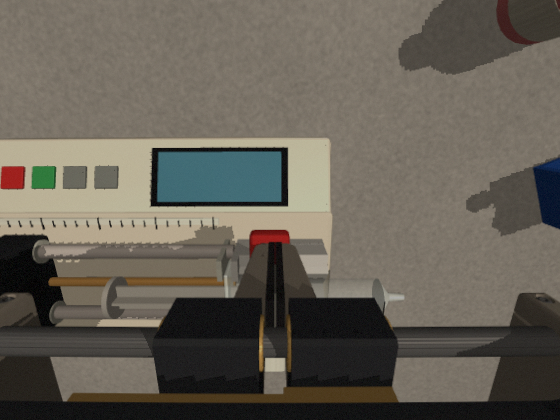

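```bash
python3 -m creep '[{"wx":0,"wy":0,"wz":0,"tx":0,"ty":0,"tz":-0.002,"hand":-1},{"wx":0,"wy":0,"wz":0,"tx":0,"ty":0,"tz":-0.004,"hand":-1},{"wx":0,"wy":0,"wz":0,"tx":0,"ty":0,"tz":-0.005,"hand":-1}]'
```

```text
clock: 5.95
position: [0.5319, 0.0635, 0.1407]
tcp_rot: [0.0, 0.761, 0.649, 0.0]
wrist_force: [-5.4, -0.8, 11.8]
opening: 0.0006
```

```bash
python3 -m creep '[{"wx":0,"wy":0,"wz":0,"tx":0,"ty":0,"tz":-0.001,"hand":-1},{"wx":0,"wy":0,"wz":0,"tx":0,"ty":0,"tz":-0.001,"hand":-1}]'
python3 -m creep '[{"wx":0,"wy":0,"wz":0,"tx":0,"ty":0,"tz":0.02,"hand":-1},{"wx":0,"wy":0,"wz":0,"tx":0,"ty":-0.03,"tz":0.05,"hand":-1},{"wx":0,"wy":0,"wz":0,"tx":0.02,"ty":-0.06,"tz":0.08,"hand":-1},{"wx":0,"wy":0,"wz":0,"tx":0.04,"ty":-0.09,"tz":0.11,"hand":-1},{"wx":0,"wy":0,"wz":0,"tx":0.05,"ty":-0.12,"tz":0.13,"hand":-1}]'
python3 -m creep '[{"wx":0,"wy":0,"wz":0,"tx":0.02,"ty":-0.02,"tz":0.02,"hand":-1},{"wx":0,"wy":0,"wz":0,"tx":0.02,"ty":-0.02,"tz":0.02,"hand":-1},{"wx":0,"wy":0,"wz":0,"tx":0.02,"ty":-0.02,"tz":0.02,"hand":-1}]'
python3 - <<'E'
from h import *
shot('wrist','w5.png')
o=arm.observe();print(o['position'],o['wrist_force'])
E
```

```text
clock: 6.15
position: [0.532, 0.0635, 0.1407]
tcp_rot: [0.0, 0.761, 0.649, 0.0]
wrist_force: [-4.9, 0.2, 13.7]
opening: 0.0007
clock: 6.65
position: [0.5831, -0.058, 0.2709]
tcp_rot: [0.002, 0.761, 0.649, 0.001]
wrist_force: [1.3, 0.4, -0.0]
opening: 0.0004
clock: 6.95
position: [0.6014, -0.0766, 0.2879]
tcp_rot: [-0.0, 0.761, 0.649, 0.0]
wrist_force: [0.1, -0.3, -0.2]
opening: 0.0001
[ 0.60074929 -0.07581216  0.28711301] [-0.65261652  0.40740185  0.13865978]
```

View pics/w5.png

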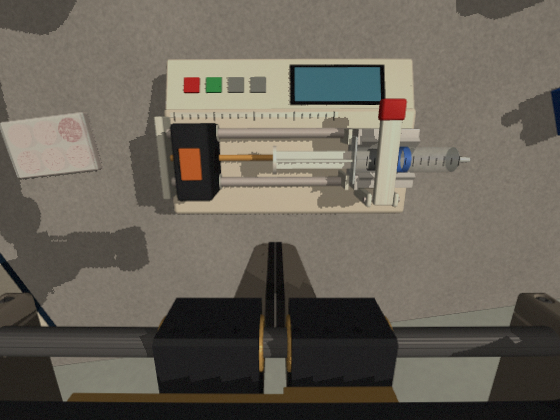

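Run:
```python
from h import *
np.set_printoptions(precision=4,suppress=True)
s=dict(np.load('pics/w5.png.npz')); 
a=s['pixels'];cv2.imwrite('pics/w5c.png',cv2.resize(a[90:220,150:480],None,fx=2.4,fy=2.4,interpolation=2))
for n,u,v,z in [('tape',403,160,.112),('disc rear',274,157,.112),('orange',191,164,.15),('blk top back L',172,124,.146),('blk top back R',176,200,.146),('blk front top L',217,124,.146),('blk front top R',217,199,.146),('platebackmid',165,160,.105),('tab',393,109,.141)]:
    p=atz(s,u,v,z); th=-.157; d=p[:2]-[.561,-.052]
    print(n,p,'pump',d@[np.cos(th),np.sin(th)],d@[-np.sin(th),np.cos(th)],'d',atdepth(s,u,v))
```

```text
tape [0.5884 0.0804 0.112 ] pump 0.006359784594104968 0.13501278438277262 d [0.586  0.0751 0.1247]
disc rear [ 0.5611 -0.0695  0.112 ] pump 0.0027892429784488445 -0.017228477843369526 d [ 0.5593 -0.0692  0.1273]
orange [ 0.5502 -0.1561  0.15  ] pump 0.005565686015531374 -0.10448899423761991 d [ 0.5502 -0.1563  0.1494]
blk top back L [ 0.5075 -0.1668  0.146 ] pump -0.03488223351369119 -0.12175681428088263 d [ 0.5074 -0.1678  0.143 ]
blk top back R [ 0.5865 -0.1832  0.146 ] pump 0.045740482870760664 -0.12557687809124973 d [ 0.6015 -0.2113  0.0735]
blk front top L [ 0.5149 -0.1212  0.146 ] pump -0.034728952144993726 -0.07554431060950247 d [ 0.5132 -0.1345  0.0753]
blk front top R [ 0.5926 -0.1382  0.146 ] pump 0.0446859366721705 -0.08015298658791564 d [ 0.609  -0.1557  0.0737]
platebackmid [ 0.5446 -0.1995  0.105 ] pump 0.00685675937480157 -0.14827117733387316 d [ 0.5447 -0.2004  0.1027]
tab [0.5286 0.0599 0.141 ] pump -0.049448572274083044 0.10542239794069391 d [0.5287 0.0607 0.139 ]
```

View pics/w5c.png

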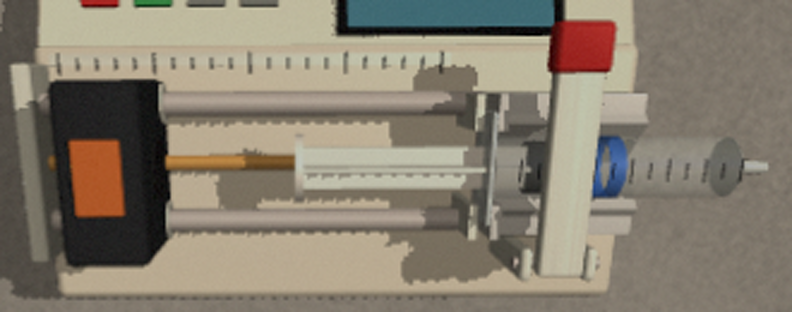

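```bash
python3 -m creep '[{"wx":0,"wy":0,"wz":0,"tx":-0.015,"ty":-0.034,"tz":-0.01,"hand":-1},{"wx":0,"wy":0,"wz":0,"tx":-0.03,"ty":-0.067,"tz":-0.02,"hand":-1},{"wx":0,"wy":0,"wz":0,"tx":-0.045,"ty":-0.1,"tz":-0.04,"hand":-1},{"wx":0,"wy":0,"wz":0,"tx":-0.0595,"ty":-0.134,"tz":-0.06,"hand":-1},{"wx":0,"wy":0,"wz":0,"tx":-0.0595,"ty":-0.134,"tz":-0.09,"hand":-1}]'
python3 -m creep '[{"wx":0,"wy":0,"wz":0,"tx":0,"ty":0,"tz":-0.02,"hand":-1},{"wx":0,"wy":0,"wz":0,"tx":0,"ty":0,"tz":-0.02,"hand":-1}]'
python3 - <<'E'
from h import *
s=shot('wrist','w6.png')
o=arm.observe();print(o['position'],o['wrist_force'])
shot('scene','s6.png')
a=cv2.imread('pics/s6.png')[120:270,170:330]; cv2.imwrite('pics/s6c.png',cv2.resize(a,None,fx=4,fy=4,interpolation=2))
E
```

```text
clock: 7.5
position: [0.5403, -0.2129, 0.1976]
tcp_rot: [0.001, 0.762, 0.648, -0.0]
wrist_force: [0.7, 0.9, -0.2]
opening: 0.0004
clock: 7.7
position: [0.5387, -0.2078, 0.1734]
tcp_rot: [-0.004, 0.76, 0.649, -0.001]
wrist_force: [-0.7, 0.5, 0.5]
opening: 0.0006
[ 0.54015751 -0.20851511  0.1759133 ] [-0.97271104  0.01813686  0.32456821]
```

View pics/w6.png

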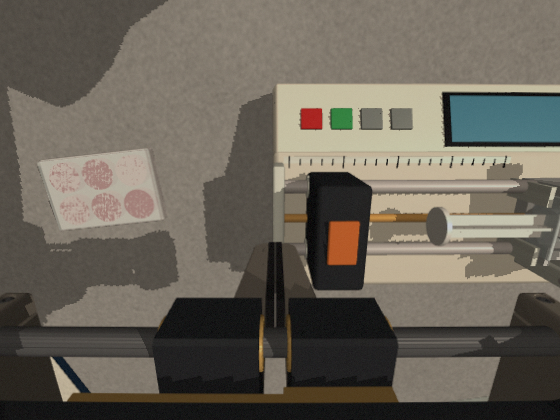

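View pics/s6c.png

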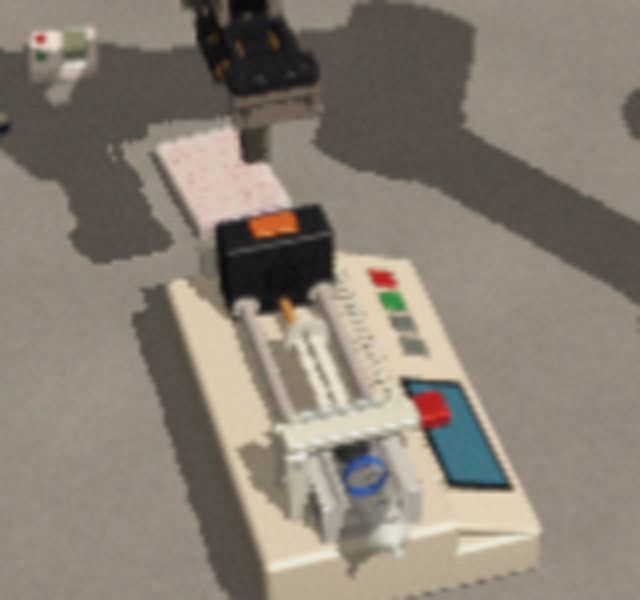

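```bash
python3 -m creep '[{"wx":0,"wy":0,"wz":0,"tx":0,"ty":-0.002,"tz":-0.02,"hand":-1},{"wx":0,"wy":0,"wz":0,"tx":0,"ty":-0.002,"tz":-0.04,"hand":-1},{"wx":0,"wy":0,"wz":0,"tx":0,"ty":-0.002,"tz":-0.056,"hand":-1},{"wx":0,"wy":0,"wz":0,"tx":0,"ty":-0.002,"tz":-0.056,"hand":-1}]'
python3 -m creep '[{"wx":0,"wy":0,"wz":0,"tx":0.001,"ty":0.008,"tz":0,"hand":-1},{"wx":0,"wy":0,"wz":0,"tx":0.002,"ty":0.014,"tz":0,"hand":-1},{"wx":0,"wy":0,"wz":0,"tx":0.003,"ty":0.02,"tz":0,"hand":-1},{"wx":0,"wy":0,"wz":0,"tx":0.004,"ty":0.025,"tz":0,"hand":-1}]'
```

```text
clock: 8.2
position: [0.5412, -0.2113, 0.1213]
tcp_rot: [-0.001, 0.76, 0.65, -0.0]
wrist_force: [-0.8, -0.2, -0.4]
opening: 0.0002
clock: 8.6
position: [0.5466, -0.1879, 0.1237]
tcp_rot: [0.002, 0.76, 0.649, -0.0]
wrist_force: [-1.7, -3.4, 3.3]
opening: 0.0004
```

```bash
python3 -m creep '[{"wx":0,"wy":0,"wz":0,"tx":0.0016,"ty":0.01,"tz":0,"hand":-1},{"wx":0,"wy":0,"wz":0,"tx":0.0032,"ty":0.02,"tz":0,"hand":-1},{"wx":0,"wy":0,"wz":0,"tx":0.0048,"ty":0.03,"tz":0,"hand":-1},{"wx":0,"wy":0,"wz":0,"tx":0.0064,"ty":0.04,"tz":0,"hand":-1},{"wx":0,"wy":0,"wz":0,"tx":0.008,"ty":0.05,"tz":0,"hand":-1}]'
python3 - <<'E'
from h import *
s=shot('wrist','w7.png')
o=arm.observe();print(o['position'],o['wrist_force'])
E
```

```text
clock: 9.1
position: [0.5542, -0.1366, 0.1223]
tcp_rot: [0.0, 0.761, 0.649, 0.0]
wrist_force: [1.0, -3.9, 2.6]
opening: 0.0002
[ 0.55417381 -0.1349412   0.12202551] [ 1.08983309 -1.64247797  1.11701882]
```

View pics/w7.png

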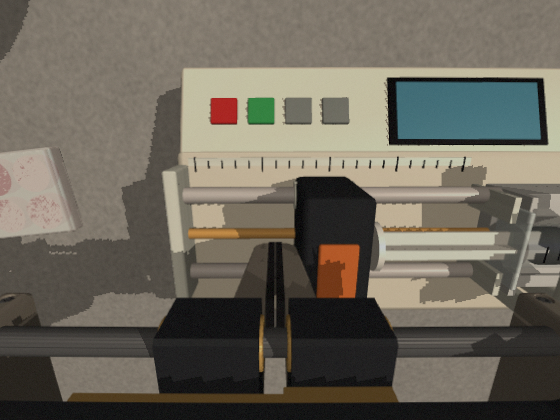

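```bash
python3 -m creep '[{"wx":0,"wy":0,"wz":0,"tx":0.0005,"ty":0.003,"tz":0,"hand":-1},{"wx":0,"wy":0,"wz":0,"tx":0.001,"ty":0.006,"tz":0,"hand":-1},{"wx":0,"wy":0,"wz":0,"tx":0.0015,"ty":0.009,"tz":0,"hand":-1}]'
python3 -m creep '[{"wx":0,"wy":0,"wz":0,"tx":0.0005,"ty":0.003,"tz":0,"hand":-1},{"wx":0,"wy":0,"wz":0,"tx":0.001,"ty":0.006,"tz":0,"hand":-1},{"wx":0,"wy":0,"wz":0,"tx":0.0015,"ty":0.009,"tz":0,"hand":-1}]'
python3 - <<'E'
from h import *
s=shot('wrist','w8.png')
o=arm.observe();print(o['position'],o['wrist_force'])
s=shot('top','t8.png')
a=cv2.imread('pics/t8.png')[140:240,225:375]; cv2.imwrite('pics/t8c.png',cv2.resize(a,None,fx=5,fy=5,interpolation=2))
s=shot('scene','s8.png')
a=cv2.imread('pics/s8.png')[170:270,200:310]; cv2.imwrite('pics/s8c.png',cv2.resize(a,None,fx=6,fy=6,interpolation=2))
E
```

```text
clock: 9.45
position: [0.555, -0.1283, 0.1218]
tcp_rot: [-0.0, 0.761, 0.649, -0.0]
wrist_force: [0.3, -3.6, 1.5]
opening: 0.0005
clock: 9.75
position: [0.5562, -0.1208, 0.1219]
tcp_rot: [0.001, 0.761, 0.649, -0.001]
wrist_force: [-2.4, -8.2, 0.4]
opening: 0.0002
[ 0.55627336 -0.12029132  0.12188387] [-1.41235406 -7.2671884   2.10872819]
```

View pics/w8.png

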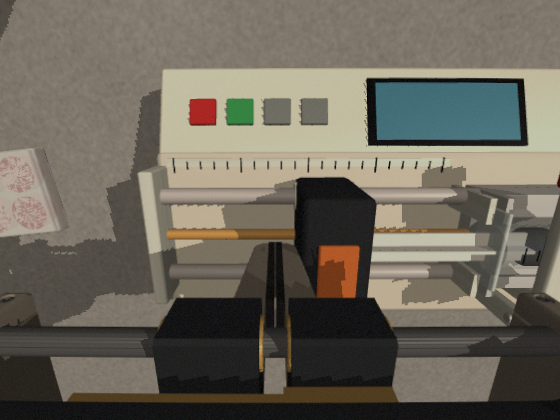

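View pics/t8c.png

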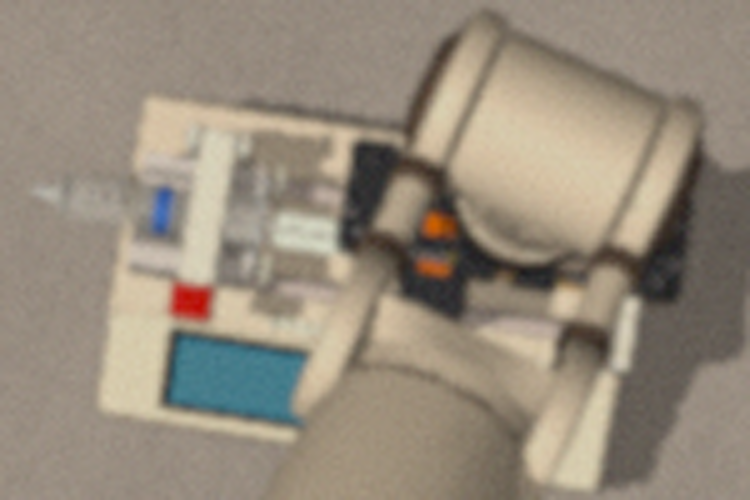

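View pics/s8c.png

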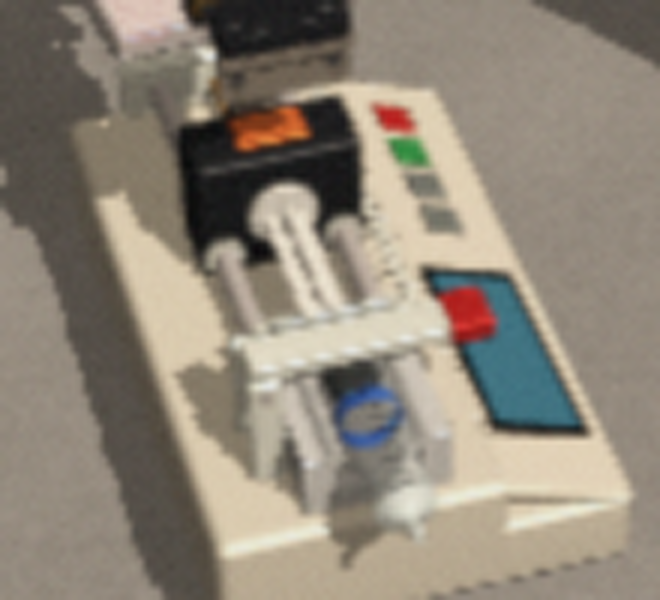

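```bash
python3 -m creep '[{"wx":0,"wy":0,"wz":0,"tx":0.0006,"ty":0.004,"tz":0,"hand":-1},{"wx":0,"wy":0,"wz":0,"tx":0.0012,"ty":0.0075,"tz":0,"hand":-1},{"wx":0,"wy":0,"wz":0,"tx":0.0018,"ty":0.011,"tz":0,"hand":-1},{"wx":0,"wy":0,"wz":0,"tx":0.0022,"ty":0.014,"tz":0,"hand":-1},{"wx":0,"wy":0,"wz":0,"tx":0.0022,"ty":0.014,"tz":0,"hand":-1}]'
python3 - <<'E'
from h import *
o=arm.observe();print(o['position'],o['wrist_force'])
s=shot('scene','s9.png')
a=cv2.imread('pics/s9.png')[200:260,225:295]; cv2.imwrite('pics/s9c.png',cv2.resize(a,None,fx=10,fy=10,interpolation=2))
E
```

```text
clock: 10.4
position: [0.5585, -0.1064, 0.1219]
tcp_rot: [0.0, 0.761, 0.649, -0.001]
wrist_force: [-2.0, -6.9, 0.3]
opening: 0.0002
[ 0.55847331 -0.10636241  0.12187293] [-1.96405021 -6.88477916  0.25715655]
```

View pics/s9c.png

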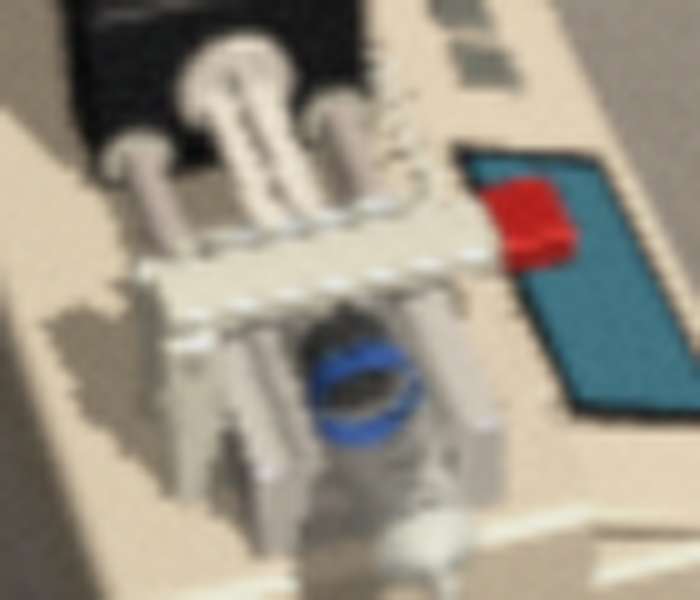

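```bash
python3 -m creep '[{"wx":0,"wy":0,"wz":0,"tx":-0.001,"ty":-0.008,"tz":0,"hand":-1},{"wx":0,"wy":0,"wz":0,"tx":-0.001,"ty":-0.008,"tz":0.03,"hand":-1},{"wx":0,"wy":0,"wz":0,"tx":0.01,"ty":0,"tz":0.07,"hand":-1},{"wx":0,"wy":0,"wz":0,"tx":0.035,"ty":0.03,"tz":0.09,"hand":-1},{"wx":0,"wy":0,"wz":0,"tx":0.06,"ty":0.07,"tz":0.09,"hand":-1}]'
python3 -m creep '[{"wx":0,"wy":0,"wz":0,"tx":0.018,"ty":0.035,"tz":0,"hand":-1},{"wx":0,"wy":0,"wz":0,"tx":0.035,"ty":0.07,"tz":0,"hand":-1},{"wx":0,"wy":0,"wz":0,"tx":0.045,"ty":0.1,"tz":-0.01,"hand":-1},{"wx":0,"wy":0,"wz":0,"tx":0.045,"ty":0.1,"tz":-0.01,"hand":-1},{"wx":0,"wy":0,"wz":0,"tx":0.045,"ty":0.1,"tz":-0.01,"hand":-1}]'
python3 - <<'E'
from h import *
np.set_printoptions(precision=4,suppress=True)
s=shot('wrist','w10.png')
o=arm.observe();print(o['position'],o['wrist_force'],np.array(s['pose']))
for q in ['tape_mid','seal_front','plunger_end','pusher_face']: print(q,[(round(a['p'],2),round(a['xy'][0]*560,1),round(a['xy'][1]*420,1)) for a in pinpoint('wrist',q)[:2]])
a=s['pixels']; cv2.imwrite('pics/w10c.png',cv2.resize(a[70:170,200:360],None,fx=5,fy=5,interpolation=2))
E
```

```text
clock: 10.95
position: [0.6214, -0.0359, 0.2162]
tcp_rot: [0.002, 0.762, 0.648, 0.002]
wrist_force: [0.8, -1.1, 0.3]
opening: 0.0006
clock: 11.45
position: [0.6631, 0.0652, 0.2008]
tcp_rot: [-0.001, 0.76, 0.65, -0.001]
wrist_force: [0.0, -0.2, -0.1]
opening: 0.0004
[0.6634 0.0642 0.2015] [-0.9048  0.6402 -0.0706] [[ 0.1557  0.946   0.2842  0.5845]
 [ 0.9878 -0.1495 -0.0436  0.0787]
 [ 0.0013  0.2876 -0.9578  0.3699]
 [ 0.      0.      0.      1.    ]]
tape_mid [(0.88, 278.2, 125.5)]
seal_front []
plunger_end [(0.63, 121.4, 125.5)]
pusher_face [(0.93, 124.9, 125.2)]
```

View pics/w10.png

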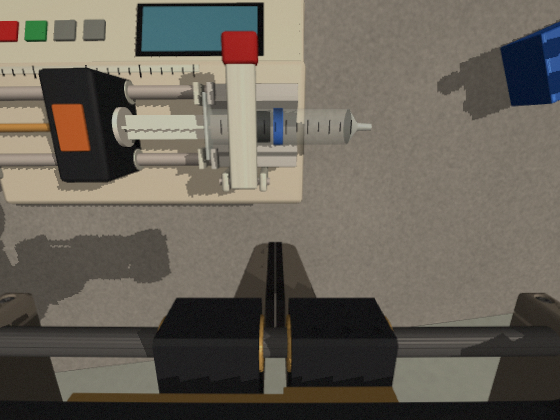

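View pics/w10c.png

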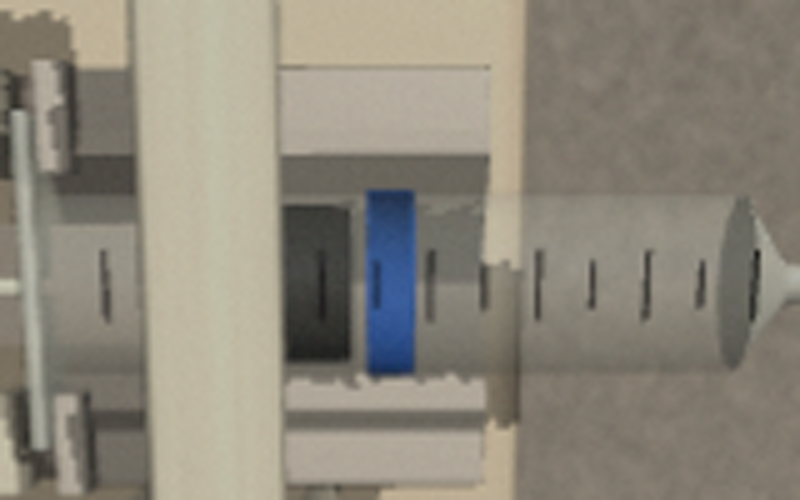

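```bash
python3 -m creep '[{"wx":0,"wy":0,"wz":0,"tx":-0.018,"ty":-0.035,"tz":0.01,"hand":-1},{"wx":0,"wy":0,"wz":0,"tx":-0.038,"ty":-0.07,"tz":0.01,"hand":-1},{"wx":0,"wy":0,"wz":0,"tx":-0.06,"ty":-0.11,"tz":0.01,"hand":-1},{"wx":0,"wy":0,"wz":0,"tx":-0.085,"ty":-0.15,"tz":0.01,"hand":-1},{"wx":0,"wy":0,"wz":0,"tx":-0.107,"ty":-0.182,"tz":0,"hand":-1}]'
python3 -m creep '[{"wx":0,"wy":0,"wz":0,"tx":0,"ty":0,"tz":-0.01,"hand":-1},{"wx":0,"wy":0,"wz":0,"tx":0,"ty":0,"tz":-0.045,"hand":-1},{"wx":0,"wy":0,"wz":0,"tx":0,"ty":0,"tz":-0.08,"hand":-1},{"wx":0,"wy":0,"wz":0,"tx":0,"ty":0,"tz":-0.08,"hand":-1},{"wx":0,"wy":0,"wz":0,"tx":0,"ty":0,"tz":-0.08,"hand":-1}]'
python3 -m creep '[{"wx":0,"wy":0,"wz":0,"tx":0.0008,"ty":0.005,"tz":0,"hand":-1},{"wx":0,"wy":0,"wz":0,"tx":0.0015,"ty":0.009,"tz":0,"hand":-1},{"wx":0,"wy":0,"wz":0,"tx":0.002,"ty":0.012,"tz":0,"hand":-1},{"wx":0,"wy":0,"wz":0,"tx":0.002,"ty":0.012,"tz":0,"hand":-1}]'
```

```text
clock: 12.2
position: [0.5565, -0.1204, 0.204]
tcp_rot: [0.002, 0.761, 0.649, 0.001]
wrist_force: [-0.1, -0.7, 1.4]
opening: 0.0005
clock: 12.7
position: [0.557, -0.1172, 0.1224]
tcp_rot: [-0.0, 0.761, 0.649, -0.0]
wrist_force: [-0.1, 0.5, -0.7]
opening: 0.0002
clock: 13.1
position: [0.5602, -0.1063, 0.124]
tcp_rot: [0.002, 0.76, 0.649, 0.0]
wrist_force: [-0.8, -3.7, 2.4]
opening: 0.0005
```

```bash
python3 -m creep '[{"wx":0,"wy":0,"wz":0,"tx":0.0003,"ty":0.002,"tz":0,"hand":-1},{"wx":0,"wy":0,"wz":0,"tx":0.0006,"ty":0.004,"tz":0,"hand":-1},{"wx":0,"wy":0,"wz":0,"tx":0.0008,"ty":0.0055,"tz":0,"hand":-1},{"wx":0,"wy":0,"wz":0,"tx":0.001,"ty":0.006,"tz":0,"hand":-1},{"wx":0,"wy":0,"wz":0,"tx":0.001,"ty":0.006,"tz":0,"hand":-1}]'
```

```text
clock: 13.6
position: [0.5609, -0.1016, 0.1239]
tcp_rot: [0.002, 0.761, 0.649, -0.001]
wrist_force: [-1.6, -6.2, 5.6]
opening: -0.0001
```

```bash
python3 -m creep '[{"wx":0,"wy":0,"wz":0,"tx":0.0001,"ty":0.0006,"tz":0,"hand":-1},{"wx":0,"wy":0,"wz":0,"tx":0.0002,"ty":0.0012,"tz":0,"hand":-1},{"wx":0,"wy":0,"wz":0,"tx":0.0002,"ty":0.0012,"tz":0,"hand":-1}]'
python3 -m creep '[{"wx":0,"wy":0,"wz":0,"tx":-0.002,"ty":-0.012,"tz":0,"hand":-1},{"wx":0,"wy":0,"wz":0,"tx":-0.002,"ty":-0.012,"tz":0.03,"hand":-1},{"wx":0,"wy":0,"wz":0,"tx":0.01,"ty":-0.004,"tz":0.07,"hand":-1},{"wx":0,"wy":0,"wz":0,"tx":0.035,"ty":0.026,"tz":0.09,"hand":-1},{"wx":0,"wy":0,"wz":0,"tx":0.06,"ty":0.066,"tz":0.09,"hand":-1}]'
python3 -m creep '[{"wx":0,"wy":0,"wz":0,"tx":0.018,"ty":0.035,"tz":0,"hand":-1},{"wx":0,"wy":0,"wz":0,"tx":0.035,"ty":0.07,"tz":0,"hand":-1},{"wx":0,"wy":0,"wz":0,"tx":0.044,"ty":0.097,"tz":-0.01,"hand":-1},{"wx":0,"wy":0,"wz":0,"tx":0.044,"ty":0.097,"tz":-0.01,"hand":-1},{"wx":0,"wy":0,"wz":0,"tx":0.044,"ty":0.097,"tz":-0.01,"hand":-1}]'
python3 - <<'E'
from h import *
np.set_printoptions(precision=4,suppress=True)
s=shot('wrist','w11.png')
o=arm.observe();print(o['position'],o['wrist_force'])
for q in ['tape_mid','seal_front','plunger_end','pusher_face']: print(q,[(round(a['p'],2),round(a['xy'][0]*560,1),round(a['xy'][1]*420,1)) for a in pinpoint('wrist',q)[:2]])
a=s['pixels']; cv2.imwrite('pics/w11c.png',cv2.resize(a[90:160,250:310],None,fx=10,fy=8,interpolation=2))
cv2.imwrite('pics/w11d.png',cv2.resize(a[50:200,40:340],None,fx=2.6,fy=2.6,interpolation=2))
print(a[115:135,258:300].astype(int).mean(0).round()[:, [0,2]].T)
E
```

```text
clock: 13.9
position: [0.5611, -0.1005, 0.124]
tcp_rot: [0.003, 0.761, 0.649, -0.001]
wrist_force: [-3.3, -7.9, 4.8]
opening: 0.0006
clock: 14.4
position: [0.623, -0.0333, 0.2168]
tcp_rot: [0.003, 0.762, 0.648, 0.002]
wrist_force: [1.7, 0.3, -0.6]
opening: 0.0005
clock: 14.9
position: [0.6637, 0.0649, 0.2013]
tcp_rot: [-0.001, 0.76, 0.65, -0.001]
wrist_force: [0.2, -0.4, 0.3]
opening: 0.0006
[0.6639 0.0641 0.2019] [-0.0914  0.0891  0.0212]
tape_mid [(0.88, 278.6, 125.5)]
seal_front [(0.35, 244.2, 183.2)]
plunger_end [(0.75, 127.6, 126.8)]
pusher_face [(0.98, 130.8, 121.9), (0.5, 210.8, 122.0)]
[[133. 133.  99.  67.  60.  60.  41.  55.  61.  60.  60.  60.  61.  60.
   60. 106. 138. 114. 136. 145. 146. 145. 145. 145. 148. 129. 115.  99.
   75. 104. 111. 111. 112. 112. 111. 111. 111. 112. 102. 106. 130. 134.]
 [150. 150. 110.  72.  64.  64.  43.  58.  64.  63.  64.  64.  64.  64.
   63.  58.  56.  46.  53.  55.  54.  54.  55.  54.  57.  98. 120. 109.
   83. 115. 123. 123. 124. 124. 123. 123. 123. 123. 114. 125. 154. 158.]]
```

View pics/w11c.png

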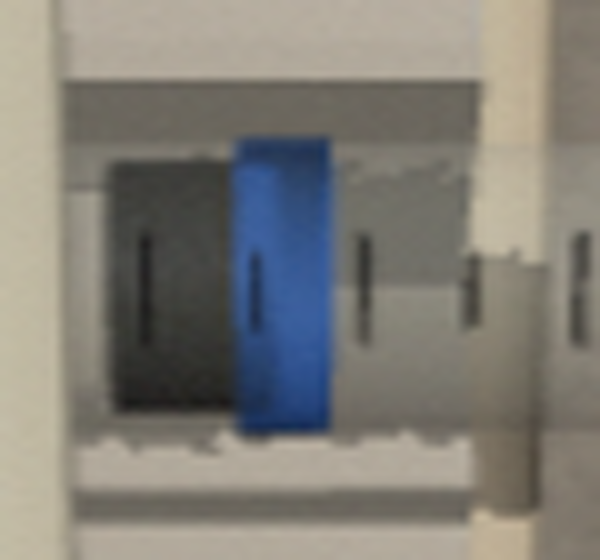

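View pics/w11d.png

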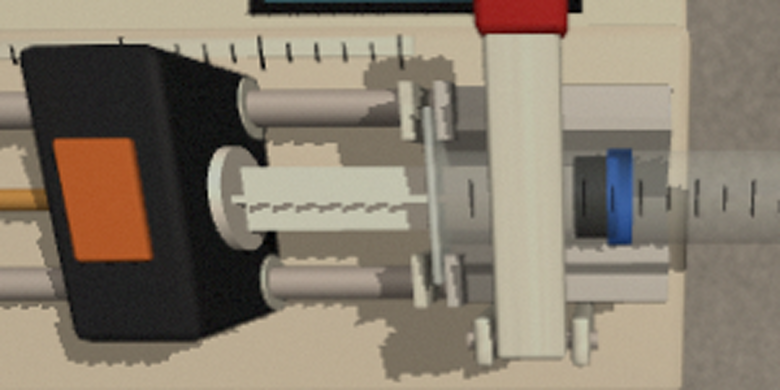

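Run:
```python
from h import *
s=dict(np.load('pics/w11.png.npz')); a=s['pixels'].astype(int)
for r in range(106,146): print(r,a[r,257:288].sum(1)//3)
```

```text
106 [100 102 100 103 101 101 100 101 101  99 100 100 102 102 100  99  99  99
  97  98  95  97  98  97  97  97 100 102 100 100 100]
107 [102 103 103 104 102 103 104 103 101 105 103 103 104 104 104 104  94  80
  76  76  75  75  75  75  74  72  98 102 101 103 101]
108 [115 115 116 115 116 115 115 116 116 116 114 117 112 110 115 117  97  69
  65  60  63  61  63  60  60  66 110 118 117 117 115]
109 [117 120 119 118 115 112 115 114 113 112 113 114  99  95 109 112  92  67
  63  61  63  62  58  58  57  64 110 117 118 119 118]
110 [118 122 123 108  82  70  72  72  71  69  67  68  65  63  66  69  74  76
  78  75  69  66  64  64  62  67 106 106 102 116 123]
111 [120 123 123  99  67  58  57  60  60  61  62  61  59  60  59  60  81  94
  94  90  84  71  69  70  66  70  96 103 109 117 120]
112 [121 121 122  95  68  60  62  61  62  61  60  61  60  61  59  60  84  93
  96  99  88  75  73  71  71  74 102 106 118 110 108]
113 [114 114 115  88  67  64  63  60  59  62  59  62  65  62  62  61  82  96
  98  97  90  81  75  76  74  84 101 107 106 106 106]
114 [140 144 145 105  69  60  62  61  62  63  63  64
[... 3439 characters left out ...]
  64  71  77  75  77  72 101 108 106 108 108]
141 [113 105 104 107  77  59  63  58  62  61  62  57  61  63  60  60  56  52
  53  57  63  68  68  70  70  64  98 106 104 106 107]
142 [109 101 103 101 101 100 101 103 102 102 101 100 100 102 102 101  84  63
  58  60  59  62  60  60  62  62  95 101 101 101 100]
143 [109 104 102 102 104 101 103 103 104 104 101 102 104 103 102 116  89  60
  51  50  53  51  56  54  61  67  95 101 101 103 102]
144 [117 111 113 127 130 116 113 113 111 113 114 112 111 112 125 161 129  87
  77  74  97 103 103 103 108 109 112 113 111 127 131]
145 [128 129 131 158 165 140 117 127 130 130 132 132 115 111 144 165 167 141
 130 132 160 167 169 166 168 166 141 132 132 160 165]
```

Run:
```python
from h import *
np.set_printoptions(precision=4,suppress=True)
s=shot('scene','s12.png'); cv2.imwrite('pics/s12c.png',cv2.resize(s['pixels'][140:400,180:420],None,fx=2.3,fy=2.3,interpolation=2))
w=dict(np.load('pics/w11.png.npz'))
for u,v in [(240,45),(240,80),(240,120),(240,160),(240,180)]: print(u,v,atdepth(w,u,v))
```

```text
240 45 [0.5287 0.0625 0.1391]
240 80 [0.5509 0.058  0.1363]
240 120 [0.5788 0.0525 0.1358]
240 160 [0.6087 0.047  0.1375]
240 180 [0.6247 0.0438 0.1365]
```

View pics/s12c.png

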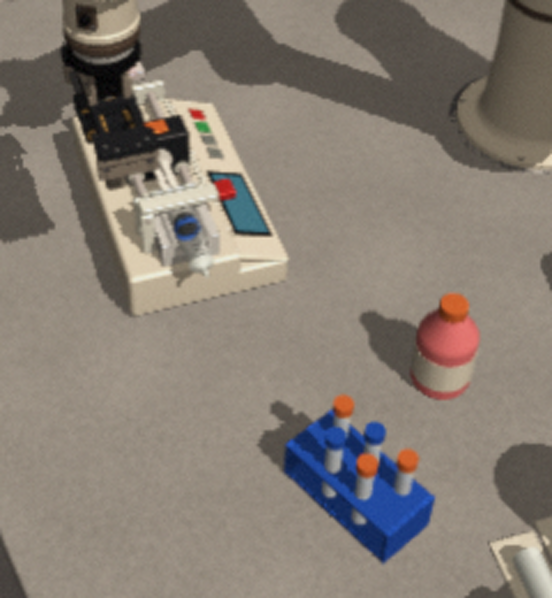

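The clamp bar is level from end to end at z ≈ 0.136–0.139, so it is fully down. The robot is clear of everything, and the bottle and rack are standing untouched.

```bash
python3 -c "
from workcell import arm
print(arm.close_job())"
```

```text
the job is handed in; nothing more can be done
None
```

The pump is set up, and I handed the job in at about 15 s.

- **Clamp:** I swung the bar over from behind and pressed it down at the red tab, reaching about 14 N against its stop. The tip stopped at z = 0.1407, against 141 mm expected. Later depth readings showed the bar level along its length, about 0.136–0.139.
- **Pusher and plunger:** I pushed the block from behind against the plunger at about 7–8 N. I backed off once to measure the remaining 6.6 mm, then drove almost all of that.
- **Final seal position:** The seal's front edge shows through the tape about 0.4 mm short of the tape's middle. My three estimates ranged from 0.1 to 0.65 mm short. I left it there because the plunger can't be pulled back if pushed too far. The network did not find `seal_front` reliably, so I read these positions from the image myself.
- **End state:** In the last images the block appears to rest against the plunger disc and the syringe is in its cradle. The bottle and rack stand undisturbed, and the robot is touching nothing. The well plate was hidden behind the arm in the last picture, but nothing went near it and it looked undisturbed in the earlier views.

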